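Gauge the still couplings

ROBOT

A 6-joint arm with a two-finger parallel gripper is mounted at the origin on the work surface. World frame = base frame: x ahead of the robot, y to its left, z up, the work surface at z = 0. Lengths are in m, angles in rad, forces in N, time in s.
With the tool pointing down it reaches from about 0.375 to 0.9 m from the base axis. Payload 3.1 kg.
Tool frame: the origin (TCP) lies between the finger pads; the fingertips stand 8 mm ahead of it and the grasp point (between the pads) lies 11 mm behind it; z points along the fingers, y is the line along which they close (so a half turn about z gives the same grasp; the last joint's range is limited). The gripper opens to 85 mm and grips with 20 to 120 N. Pads are 22 mm wide; open, the fingers measure 114 mm over their backs; the gripper's body (76 mm by 85 mm) begins 54 mm behind the grasp point. The pads swing forward as they close: fully open they stand 13 mm farther back than shut.
Start: joints at [0.925, 0.527, 1.433, -0, 1.181, -0.178], TCP at [0.281, 0.558, 0.239] pointing down, gripper open.
Joint ranges: [-3.08, 3.08], [-0.75, 2.2], [0.22, 2.44], [-1.43, 4.57], [0, 2.65], [-2.85, 2.85]. Speed limits (rad/s): [2.79, 2.79, 3.14, 3.14, 3.14, 3.14].

INTERFACE

Orientations are given as a unit quaternion [x, y, z, w].
In Python, from station import readout, cams, sign_off gives the robot as it stands.
- The arm moves only by the tool send_rows, never from a script. Its argument "commands" is text: rows parted by semicolons, each of 5 numbers parted by spaces: the finger opening in mm, from 0 to 85.4, then the shift along the tool's x, y, z each as a share of 0.02 m, from -1 to 1, then the turn about the tool's z as a share of 4 degrees, from -1 to 1. In form: grip dx dy dz spin; .... A call has 1 to 20 rows; each row shifts and turns the commanded pose from where the row before left it, along the tool's axes as they then stand; what a row does not reach is not made up. A row lasts 1/12 s, in which the tool goes at most 41.7 mm and 7.16 degrees, less where a joint would pass 70% of its speed; a pose out of reach is approached as far as the arm can. A call with a number of a shift or a turn outside -1 to 1 is refused whole. A call with a gripper value outside its range is refused whole. The fingers move at their own pace and stop on an object; "grip_force" is the grip in N (left out, the last holds). Time passes only in rows, so rows that do not move let the fingers close. It gives the time, the measured TCP pose, the force, the opening and the grip force at its end, in the units of the state.
- readout.sense(): the state, without advancing time (a new reading comes with each control period).
- cams.snapshot(name): name is "scene" or "top" or "wrist"; returns a dict with "pixels" (480x640x3 uint8, red, green, blue), "intrinsics" (3x3 intrinsics, pixels), "dist" ([k1, k2, p1, p2, k3] as OpenCV has them; the pictures are not rectified), "eye" and "rotation" of the camera in the world. Camera axes: x right, y down, z forward; pixel columns grow to the right and rows downward; lengths in m; the calibration is good to about 2 mm. A picture is of the moment at which its call begins. There is no depth.
- sign_off(): hands the job in; it is judged then, once.
The state is a dict: "t": time; "q": joint angles; "qd": joint speeds; "tau": joint torques, N m; "tcp_pos": TCP position; "tool_rot": TCP orientation; "force": force on the tool from outside, world axes, zero at the start; "ft_torque": the same for the moment, N m; "finger_gap": opening from 0.0 (shut) to 1.0 (fully open); "gripper_force": force on a finger pad.
Only numpy, scipy, OpenCV 4.12 (cv2) and the standard library are available. Lean on these libraries where they do the work, as an engineer would, in place of code of your own. Each camera call takes 0.05 s, during which the arm holds its last target. There are 200 camera calls.

TASK

Take the red-handled plug gauge from its black socket and try it in the two copper couplings where they stand, to find the one that it goes fully into, down to its shoulder. Then put the gauge back down in its socket and stand the coupling that it passed upright in the green tray; leave the other coupling standing where it is.

Things in the scene. Friction and masses are not known exactly. Their poses are not given: they have to be found in the camera images.
- gauge: plug gauge, upright, 110 mm tall, about 0.35 kg. From below: steel plug with conical nose (16 mm diameter at the tip, 34 mm from 16 mm up), 34 mm diameter up to 42 mm; shoulder disc of 48 mm diameter from 42 to 47 mm; red round handle of 24 mm diameter from 47 to 110 mm, to grip at about 85 mm. Origin: centre of the nose tip; z up. Starts hanging by its shoulder in the rack's socket.
- coupling_a: loose copper pipe coupling: plain round tube standing on end, 56 mm outside diameter, 50 mm tall, open at both ends, about 0.6 kg. Origin: centre of its underside; z up. Bore either good (39 mm, right through) or narrow (30 mm): one coupling of each. Gauge origin above coupling origin: 8 mm when fully in the good one, about 37 mm where it stops in the narrow one. Only trying, or the opening seen from above, tells which.
- coupling_b: loose copper pipe coupling: plain round tube standing on end, 56 mm outside diameter, 50 mm tall, open at both ends, about 0.6 kg. Origin: centre of its underside; z up. Bore either good (39 mm, right through) or narrow (30 mm): one coupling of each. Gauge origin above coupling origin: 8 mm when fully in the good one, about 37 mm where it stops in the narrow one. Only trying, or the opening seen from above, tells which.
- rack: fixed white plate, 160 x 300 mm (x, y), on the bench. Origin: centre of its underside; z up. Green tray centred at x 0, y +60 mm: 140 x 140 mm inside, 5 mm walls, floor 7 mm and rim 20 mm above the origin. Black socket block centred at x 0, y -100 mm: 70 x 70 mm, top 56 mm above the origin, upright 42 mm through hole in its middle; the seated gauge's origin is 14 mm above the rack's.

How it is judged:
By the outcome, as a careful person would: the job done as asked, in the order asked, and still so for the second after the job is handed in, with the robot touching nothing.
It also fails if it takes over 67 s, if anything falls off the work surface, if the arm or the gripper's body presses on something with over 40 N, if the wrist force passes 120 N, or if a joint passes its speed limit or range.

## Working session

There is one attempt and no reset: what is moved stays moved. The work goes in short steps, Python scripts to look and compute and a tool call to move; the robot and the scene stay as the last step left them, time stands still between calls to the robot, and variables do not carry over. Pictures are saved under pics/ and viewed, at most 10 in all, crops included, and the job is handed in when it is done.

Besides the shell and the picture viewer there is one more tool, called as name(argument=value, ...) on one line, values as JSON. send_rows: Moves the arm, as the interface text tells. Its arguments: {"type":"object","properties":{"commands":{"type":"string"},"grip_force":{"type":"number"}},"required":["commands"]}

```bash
mkdir -p pics; cat > h.py <<'E'
import numpy as np, cv2
from station import readout, cams, sign_off
def snap(n,f=None):
    s=cams.snapshot(n)
    if f: cv2.imwrite('pics/'+f, cv2.cvtColor(s['pixels'],cv2.COLOR_RGB2BGR))
    return s
def toplane(s,uv,z):
    p=cv2.undistortPoints(np.array(uv,float).reshape(-1,1,2),np.array(s['intrinsics']),np.array(s['dist'])).reshape(-1,2)
    d=np.c_[p,np.ones(len(p))]@np.array(s['rotation']).T
    e=np.array(s['eye']); return e+d*((z-e[2])/d[:,2])[:,None]
def proj(s,P):
    R=np.array(s['rotation']).T; t=-R@np.array(s['eye'])
    return cv2.projectPoints(np.array(P,float).reshape(-1,3),cv2.Rodrigues(R)[0],t,np.array(s['intrinsics']),np.array(s['dist']))[0].reshape(-1,2)
def blobs(m,amin=150):
    c,_=cv2.findContours(m.astype(np.uint8),cv2.RETR_EXTERNAL,cv2.CHAIN_APPROX_NONE)
    return [k for k in c if cv2.contourArea(k)>amin]
E
python3 - <<'E'
from h import *
print(readout.sense())
for n in('top','scene'):
    s=snap(n,n+'.png'); print(n,s['eye'],s['rotation'])
E
```

```text
{'t': 0.0, 'q': array([ 9.25488042e-01,  5.28432852e-01,  1.43390479e+00,  2.90878298e-05,
        1.18142966e+00, -1.78520944e-01]), 'qd': array([ 2.67820373e-03,  4.33997251e-04, -1.61407561e-03, -6.17894582e-05,
       -1.77049473e-04, -1.48855981e-03]), 'tau': array([-1.21848425e-03, -4.42350590e+01, -1.78025776e+01, -1.62045967e-04,
        8.32675636e-03,  2.04986355e-05]), 'tcp_pos': array([0.28080898, 0.55757423, 0.2383533 ]), 'tool_rot': array([ 2.31285756e-01,  9.72885254e-01, -9.90993305e-04, -4.47651211e-04]), 'force': array([-0.11227087,  0.32592487, -0.30017296]), 'ft_torque': array([-0.05256829,  0.04181712,  0.01839544]), 'gripper_force': 0.0, 'finger_gap': 0.9961193643618605}
top [0.45604812 0.03742062 0.88767282] [-0.70134041  0.71072197 -0.03604201  0.04119323]
scene [1.08780244 0.38785423 0.69602014] [ 0.42824119  0.81324147 -0.34495381 -0.19040656]
```

View pics/top.png

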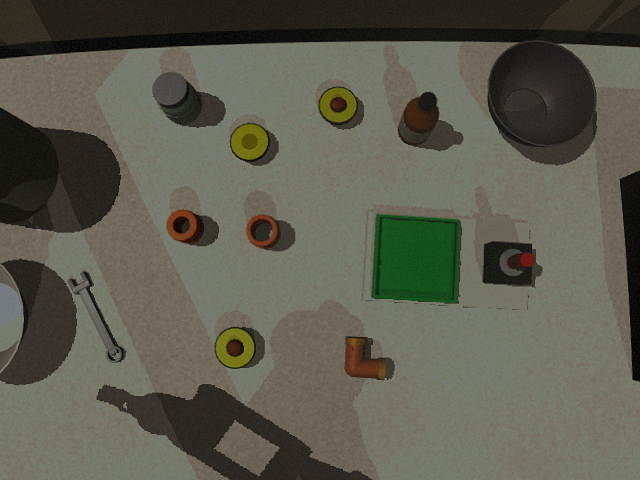

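View pics/scene.png

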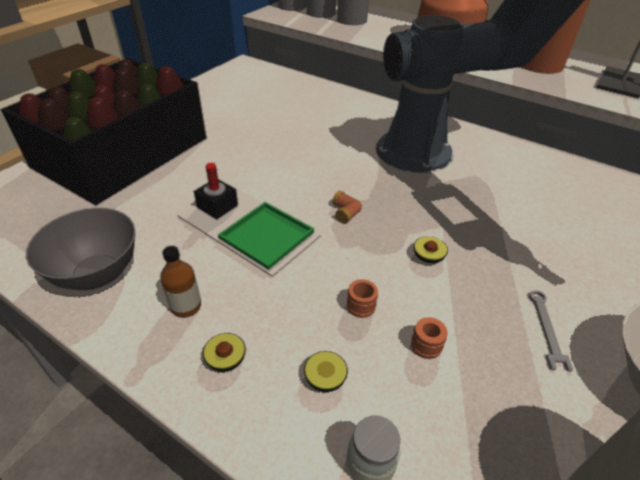

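The top view shows couplings at (183,226) and (263,231), with the right one's bore looking larger. It also shows the tray at (417,259), the socket at (508,263) and the gauge's red top at (527,260).

```bash
cat > fix.py <<'E'
s=open('h.py').read()
s=s.replace("    if f:","    from scipy.spatial.transform import Rotation as Ro\n    s['rotation']=Ro.from_quat(s['rotation']).as_matrix()\n    if f:",1)
open('h.py','w').write(s)
E
python3 fix.py; python3 - <<'E'
from h import *
s=snap('top'); im=s['pixels']; h=cv2.cvtColor(im,cv2.COLOR_RGB2HSV)
H,S,V=cv2.split(h)
# green tray
g=max(blobs((H>45)&(H<80)&(S>120)&(V>40)),key=cv2.contourArea)
r=cv2.minAreaRect(g); b=cv2.boxPoints(r); P=toplane(s,b,.02); print('tray',P.mean(0),'sides',np.linalg.norm(P-np.roll(P,1,0),axis=1)); print(P.round(4))
# red top
m=((H<4)|(H>174))&(S>170)
m2=np.zeros_like(m); m2[235:290,500:550]=m[235:290,500:550]
for k in blobs(m2,20):
    print('red',cv2.contourArea(k),cv2.boundingRect(k),toplane(s,[cv2.minEnclosingCircle(k)[0]],.124))
# black block
m=(V<45); m2=np.zeros_like(m); m2[230:300,475:545]=m[230:300,475:545]
k=max(blobs(m2),key=cv2.contourArea); b=cv2.boxPoints(cv2.minAreaRect(k));P=toplane(s,b,.056);print('blk',P.round(4),P.mean(0),np.linalg.norm(P-np.roll(P,1,0),axis=1))
for u,v in((183,226),(263,231)):
    m=(H<15)&(S>120)&(V>60); m2=np.zeros_like(m); m2[v-28:v+28,u-28:u+28]=m[v-28:v+28,u-28:u+28]
    k=max(blobs(m2),key=cv2.contourArea); P=toplane(s,k[:,0],.05); c,rad=cv2.minEnclosingCircle((P[:,:2]*1000).astype(np.float32)); print('coup',cv2.boundingRect(k),P.mean(0),c,rad)
cv2.imwrite('pics/crop.png',cv2.cvtColor(np.hstack([cv2.resize(im[195:260,150:300],None,fx=4,fy=4)[:, :],cv2.resize(im[232:297,475:525],None,fx=4,fy=4)]),cv2.COLOR_RGB2BGR))
E
```

```text
tray [ 0.52204838 -0.11587489  0.02      ] sides [0.15016429 0.14975748 0.1528822  0.15048506]
[[ 0.453  -0.0342  0.02  ]
 [ 0.6023 -0.0465  0.02  ]
 [ 0.5913 -0.199   0.02  ]
 [ 0.4416 -0.1839  0.02  ]]
red 132.5 (518, 252, 16, 15) [[ 0.50899621 -0.27235738  0.124     ]]
blk [[ 0.5451 -0.2259  0.056 ]
 [ 0.544  -0.3113  0.056 ]
 [ 0.4713 -0.3073  0.056 ]
 [ 0.473  -0.2227  0.056 ]] [ 0.50835727 -0.26681726  0.056     ] [0.07218661 0.08536177 0.07276383 0.08461706]
coup (167, 210, 30, 32) [0.58360638 0.29678121 0.05      ] (583.005615234375, 296.25054931640625) 28.279687881469727
coup (246, 215, 32, 34) [0.57077717 0.15555865 0.05      ] (569.9379272460938, 155.86993408203125) 29.712326049804688
```

View pics/crop.png

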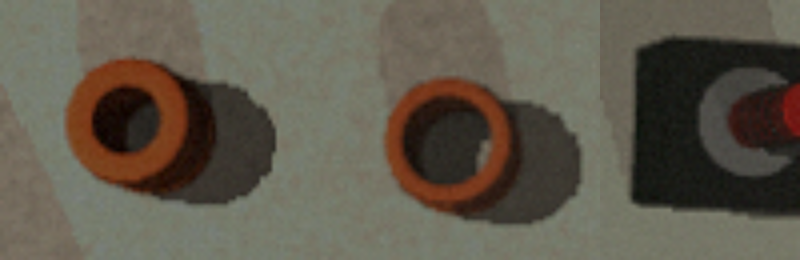

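send_rows(commands="85 0 0 0 -1;85 0 0 0 -1;85 0 0 0 -1;85 0 0 0 -1;85 0 0 0 -1;85 0 0 0 -1;85 0 0 0 -0.68;85 -1 -1 0 0;85 -1 -1 0 0;85 -1 -1 0 0;85 -1 -1 0 0;85 -1 -1 0 0;85 -1 -1 0 0;85 -1 -1 0 0;85 -1 -1 0 0;85 -1 -1 0 0;85 -1 -1 0 0;85 -1 -1 0 0;85 0 -1 0 0;85 0 -1 0 0")

```text
t: 1.82
tcp_pos: [0.5023, 0.2967, 0.2388]
tool_rot: [0.001, 1.0, -0.0, -0.0]
force: [-0.5, -0.1, 0.7]
finger_gap: 0.994
gripper_force: 0.0
```

send_rows(commands="85 0 -1 0 0;85 0 -1 0 0;85 0 -1 0 0;85 0 -0.5 0 0;85 0 0 0 0;85 0 0 0 0")

```text
t: 2.32
tcp_pos: [0.5012, 0.2281, 0.2393]
tool_rot: [0.001, 1.0, 0.0, -0.0]
force: [0.2, -0.4, 0.5]
finger_gap: 0.991
gripper_force: 0.0
```

```bash
python3 - <<'E'
from h import *
s=snap('wrist','w1.png'); r=readout.sense(); print(r['t'],r['tcp_pos'],r['tool_rot'],s['eye'],s['rotation'].round(3).tolist())
print(proj(s,[[.583,.296,.05],[.570,.156,.05]]))
E
```

```text
2.3667 [0.50122116 0.22862325 0.23936905] [3.48135413e-04 9.99999869e-01 3.53871562e-04 1.28102551e-04] [0.43106041 0.22799245 0.37251561] [[0.001, 0.963, 0.27], [1.0, -0.001, -0.001], [-0.0, 0.27, -0.963]]
[[401.30476512 316.06249929]
 [232.72035795 301.8729836 ]]
```

View pics/w1.png

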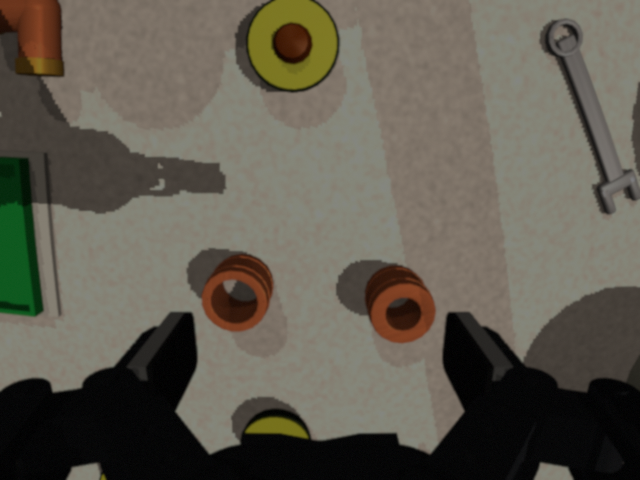

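The wrist view shows the good-looking coupling's rim at (237,298) and the narrow one's at (402,312). Both are close to where the top-view points project.

```bash
cat > rim.py <<'E'
from h import *
def rim(s,X,zt=.05):
    u,v=proj(s,[X])[0].astype(int); h=cv2.cvtColor(cv2.GaussianBlur(s['pixels'],(3,3),0),cv2.COLOR_RGB2HSV); H,S,V=cv2.split(h)
    m=(H<18)&(S>110); w=np.zeros_like(m); sl=np.s_[max(v-60,0):v+60,max(u-60,0):u+60]; w[sl]=m[sl]
    t,_=cv2.threshold(V[w],0,255,cv2.THRESH_OTSU); w&=V>t
    w=cv2.morphologyEx(w.astype(np.uint8),cv2.MORPH_OPEN,np.ones((3,3)))
    k=max(blobs(w),key=cv2.contourArea); P=toplane(s,k[:,0],zt)
    hull=cv2.convexHull((P[:,:2]*1000).astype(np.float32)); return cv2.fitEllipse(hull), cv2.minEnclosingCircle(hull), t
E
python3 - <<'E'
from rim import *
s=snap('wrist')
for X in([.570,.156,.05],[.583,.296,.05]): print(rim(s,X))
E
```

```text
(((569.2909545898438, 158.00369262695312), (52.70039367675781, 57.59257888793945), 10.190274238586426), ((568.55126953125, 159.31520080566406), 29.42991065979004), 87.0)
(((580.5346069335938, 297.3409118652344), (53.55604553222656, 54.862022399902344), 54.34539031982422), ((580.0101928710938, 297.54852294921875), 27.84597396850586), 85.0)
```

send_rows(commands="85 0 -1 0 0;85 0 -1 0 0;85 0 -1 0 0;85 0 -1 0 0;85 0 -1 0 0;85 0 -1 0 0;85 0 -1 0 0;85 0 -1 0 0;85 0 -1 0 0;85 0 -1 0 0;85 0 -1 0 0;85 0 -1 0 0;85 0 -1 0 0;85 0 -1 0 0;85 0 -1 0 0;85 0 -1 0 0;85 0 -1 0 0;85 0 -1 0 0;85 0 -1 0 0;85 0 -1 0 0")

```text
t: 4.08
tcp_pos: [0.5017, -0.172, 0.2393]
tool_rot: [-0.001, 1.0, 0.0, 0.0]
force: [-0.3, -0.1, -0.2]
finger_gap: 0.993
gripper_force: 0.0
```

send_rows(commands="85 0 -1 0 0;85 0 -1 0 0;85 0 -1 0 0;85 0 -1 0 0;85 0 -1 0 0;85 0 0 0 0;85 0 0 0 0;85 0 0 0 0")

```text
t: 4.75
tcp_pos: [0.5011, -0.2706, 0.239]
tool_rot: [-0.0, 1.0, 0.001, -0.0]
force: [-0.3, 0.7, 0.4]
finger_gap: 0.993
gripper_force: 0.0
```

```bash
python3 - <<'E'
from h import *
s=snap('wrist','w2.png'); r=readout.sense(); print(r['t'],r['tcp_pos'])
h=cv2.cvtColor(s['pixels'],cv2.COLOR_RGB2HSV); H,S,V=cv2.split(h)
for k in blobs(((H<5)|(H>173))&(S>140)&(V>50),50): print(cv2.contourArea(k),cv2.boundingRect(k))
P=proj(s,[[.509,-.273,.124],[.509,-.273,.061]]); print(P)
E
```

```text
4.8 [ 0.50099288 -0.27042219  0.23908857]
1157.0 (295, 233, 39, 40)
[[315.94029993 258.65932189]
 [316.58081997 233.69992627]]
```

View pics/w2.png

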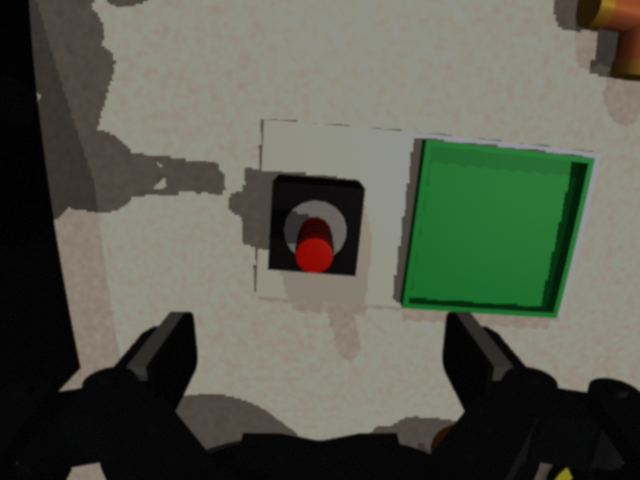

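The wrist view shows the handle's top at (314,254) and the shoulder at (316,230), which puts the gauge at about (0.506, -0.274). I'll descend and grip.

send_rows(commands="85 -0.25 -0.18 1 0;85 0 0 1 0;85 0 0 1 0;85 0 0 1 0;85 0 0 1 0;85 0 0 1 0;85 0 0 1 0;85 0 0 0.55 0;85 0 0 0 0;20 0 0 0 0;20 0 0 0 0;20 0 0 0 0;20 0 0 0 0;20 0 0 0 0;20 0 0 0 0;20 0 0 0 0;20 0 0 0 0", grip_force=60)

```text
t: 6.22
tcp_pos: [0.5062, -0.2757, 0.0894]
tool_rot: [0.0, 1.0, -0.0, 0.001]
force: [0.9, 2.1, 5.4]
finger_gap: 0.263
gripper_force: 58.5
```

send_rows(commands="20 0 0 -0.5 0;20 0 0 -1 0;20 0 0 -1 0;20 0 0 -1 0;20 0 0 -1 0;20 0 0 -1 0;20 0 1 0 0;20 0 1 0 0;20 0 1 0 0;20 0 1 0 0;20 0 1 0 0;20 0 1 0 0;20 0 1 0 0;20 0 1 0 0;20 0 1 0 0;20 0 1 0 0;20 0 1 0 0;20 0 1 0 0;20 0 1 0 0;20 0 1 0 0")

```text
t: 7.88
tcp_pos: [0.5053, 0.0054, 0.1983]
tool_rot: [0.0, 1.0, -0.0, -0.0]
force: [0.6, 0.3, -2.9]
finger_gap: 0.265
gripper_force: 59.3
```

send_rows(commands="20 0 1 0 0;20 0 1 0 0;20 0 1 0 0;20 0 1 0 0;20 0 1 0 0;20 0 1 0 0;20 0 1 0 0;20 0 0.7 0 0;20 0 0 0 0;20 0 0 0 0;20 0 0 0 0")

```text
t: 8.8
tcp_pos: [0.5057, 0.1579, 0.1982]
tool_rot: [0.0, 1.0, -0.0, -0.0]
force: [-0.4, 0.3, -2.9]
finger_gap: 0.266
gripper_force: 59.2
```

```bash
python3 - <<'E'
from rim import *
s=snap('wrist','w3.png'); r=readout.sense(); print(r['t'],r['tcp_pos'])
print(rim(s,[.569,.158,.05])); print(proj(s,[[.569,.158,.05],list(r['tcp_pos']-[0,0,.0754])]))
E
```

```text
8.85 [0.50583079 0.15768446 0.19823905]
(((613.5967407226562, 156.9618377685547), (55.14149856567383, 58.64113235473633), 92.39950561523438), ((612.150390625, 157.07131958007812), 28.096296310424805), 44.0)
[[320.23809829 317.70288907]
 [319.71101814 267.26291671]]
```

View pics/w3.png

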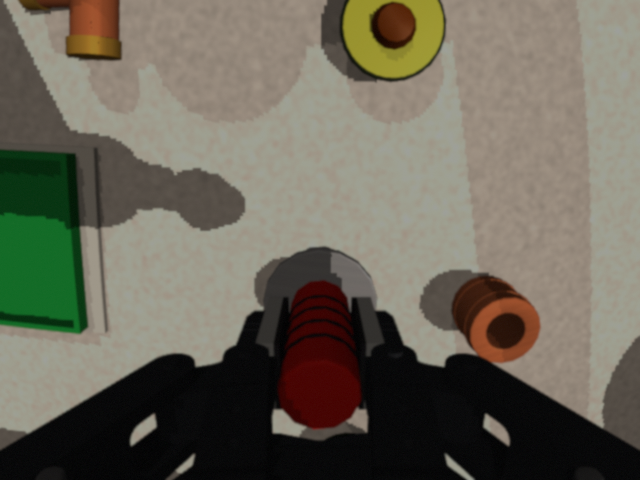

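The gauge hides the coupling in this view, so I'll use the positions already measured. The wrist and top cameras agree to within 1 mm on the gauge-to-coupling offset.

send_rows(commands="20 -1 0 0 0;20 -1 0 0 0;20 -1 0 0 0;20 -0.15 0 0 0;20 0 0 0 0;20 0 0 1 0;20 0 0 1 0;20 0 0 1 0;20 0 0 0.7 0;20 0 0 0.5 0;20 0 0 0.3 0;20 0 0 0 0")

```text
t: 9.85
tcp_pos: [0.5678, 0.158, 0.1072]
tool_rot: [0.0, 1.0, -0.0, -0.001]
force: [-0.4, 0.4, -3.3]
finger_gap: 0.264
gripper_force: 59.3
```

```bash
python3 - <<'E'
from h import *
a=snap('top'); b=snap('scene')
r=readout.sense(); print(r['tcp_pos'],r['force'],r['ft_torque'])
u,v=proj(a,[[.569,.158,.08]])[0].astype(int); c=a['pixels'][v-40:v+40,u-50:u+50]
u,v=proj(b,[[.569,.158,.08]])[0].astype(int); d=b['pixels'][v-40:v+40,u-50:u+50]
cv2.imwrite('pics/t1.png',cv2.cvtColor(cv2.resize(np.hstack([c,d]),None,fx=4,fy=4),cv2.COLOR_RGB2BGR))
E
```

```text
[0.56913335 0.15831643 0.10876373] [-0.18067458  0.64471985 -2.67424369] [-0.03232363  0.00410337  0.04881835]
```

View pics/t1.png

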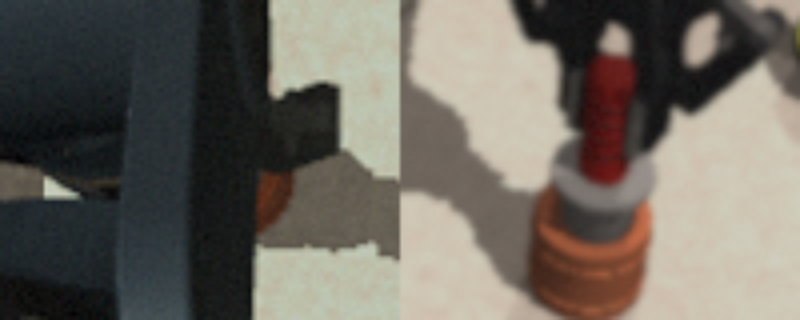

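The scene crop shows the plug sitting centred in the bore with no contact force, so I'll continue down to the shoulder.

send_rows(commands="20 0 0 0.3 0;20 0 0 0.3 0;20 0 0 0.3 0;20 0 0 0.2 0;20 0 0 0 0;20 0 0 0 0")

```text
t: 10.45
tcp_pos: [0.5688, 0.1584, 0.0858]
tool_rot: [0.0, 1.0, -0.0, -0.0]
force: [0.4, -0.5, -2.4]
finger_gap: 0.267
gripper_force: 59.3
```

send_rows(commands="20 0 0 0.1 0;20 0 0 0.08 0;20 0 0 0 0;20 0 0 0 0")

```text
t: 10.78
tcp_pos: [0.5695, 0.1585, 0.0834]
tool_rot: [0.0, 1.0, 0.0, 0.001]
force: [-1.1, 1.2, 1.6]
finger_gap: 0.265
gripper_force: 59.9
```

send_rows(commands="20 0 0 0.05 0;20 0 0 0 0;20 0 0 0 0")

```text
t: 11.03
tcp_pos: [0.5695, 0.1585, 0.0834]
tool_rot: [0.0, 1.0, 0.0, 0.001]
force: [-2.3, 0.6, 7.8]
finger_gap: 0.267
gripper_force: 60.7
```

It is fully seated: the gauge sits 8 mm above the coupling and the load has come onto the shoulder. Now I'll try the other coupling.

send_rows(commands="20 0 0 -0.3 0;20 0 0 -0.6 0;20 0 0 -1 0;20 0 0 -1 0;20 0 0 -1 0;20 0 0 -1 0;20 0 0 -0.6 0;20 -0.6 1 0 0;20 0 1 0 0;20 0 1 0 0;20 0 1 0 0;20 0 1 0 0;20 0 1 0 0;20 0 0.95 0 0;20 0 0 0 0;20 0 0 1 0;20 0 0 1 0;20 0 0 0.3 0;20 0 0 0 0;20 0 0 0 0")

```text
t: 12.7
tcp_pos: [0.5812, 0.297, 0.1458]
tool_rot: [0.0, 1.0, -0.0, -0.0]
force: [0.4, -0.0, -2.5]
finger_gap: 0.266
gripper_force: 59.6
```

send_rows(commands="20 0 0 0.3 0;20 0 0 0.3 0;20 0 0 0.15 0;20 0 0 0 0;20 0 0 0 0")

```text
t: 13.12
tcp_pos: [0.581, 0.2973, 0.1306]
tool_rot: [0.0, 1.0, -0.0, -0.0]
force: [0.2, 0.0, -3.6]
finger_gap: 0.266
gripper_force: 59.6
```

send_rows(commands="20 0 0 0.3 0;20 0 0 0.3 0;20 0 0 0.2 0;20 0 0 0 0;20 0 0 0 0")

```text
t: 13.53
tcp_pos: [0.5809, 0.2973, 0.1142]
tool_rot: [0.0, 1.0, -0.0, -0.0]
force: [0.4, -0.3, -3.9]
finger_gap: 0.263
gripper_force: 59.7
```

send_rows(commands="20 0 0 0.1 0;20 0 0 0 0;20 0 0 0 0")

```text
t: 13.78
tcp_pos: [0.5811, 0.2977, 0.1128]
tool_rot: [0.0, 1.0, 0.0, 0.0]
force: [-1.1, 0.5, -2.8]
finger_gap: 0.267
gripper_force: 59.7
```

send_rows(commands="20 0 0 0.08 0;20 0 0 0 0;20 0 0 0 0")

```text
t: 14.03
tcp_pos: [0.5812, 0.2978, 0.1121]
tool_rot: [0.0, 1.0, 0.0, 0.0]
force: [-2.0, 1.1, 4.6]
finger_gap: 0.269
gripper_force: 60.4
```

send_rows(commands="20 0 0 0.05 0;20 0 0 0 0;20 0 0 0 0")

```text
t: 14.28
tcp_pos: [0.5813, 0.2978, 0.112]
tool_rot: [0.0, 1.0, 0.0, 0.001]
force: [-2.5, 1.1, 7.4]
finger_gap: 0.264
gripper_force: 60.7
```

The gauge stops at 37 mm here, so this coupling is the narrow one. Taking the gauge back to its socket.

send_rows(commands="20 0 0 -0.3 0;20 0 0 -0.6 0;20 0 0 -1 0;20 0 0 -1 0;20 0 0 -1 0;20 0 0 -0.6 0;20 0.75 -1 0 0;20 1 -1 0 0;20 1 -1 0 0;20 1 -1 0 0;20 0 -1 0 0;20 0 -1 0 0;20 0 -1 0 0;20 0 -1 0 0;20 0 -1 0 0;20 0 -1 0 0;20 0 -1 0 0;20 0 -1 0 0;20 0 -1 0 0;20 0 -1 0 0")

```text
t: 15.95
tcp_pos: [0.5059, 0.0162, 0.2002]
tool_rot: [0.0, 1.0, -0.0, 0.0]
force: [0.8, 0.3, -3.7]
finger_gap: 0.267
gripper_force: 59.6
```

send_rows(commands="20 0 -1 0 0;20 0 -1 0 0;20 0 -1 0 0;20 0 -1 0 0;20 0 -1 0 0;20 0 -1 0 0;20 0 -1 0 0;20 0 -1 0 0;20 0 -1 0 0;20 0 -1 0 0;20 0 -1 0 0;20 0 -1 0 0;20 0 -1 0 0;20 0 -1 0 0;20 0 -0.65 0 0;20 0 0 0 0;20 0 0 0 0;20 0 0 0 0")

```text
t: 17.45
tcp_pos: [0.5053, -0.2744, 0.1998]
tool_rot: [0.0, 1.0, 0.001, -0.001]
force: [-0.7, -0.1, -2.9]
finger_gap: 0.263
gripper_force: 59.7
```

send_rows(commands="20 0 -0.05 1 0;20 0 0 1 0;20 0 0 1 0;20 0 0 0.6 0;20 0 0 0.5 0;20 0 0 0.5 0;20 0 0 0 0;20 0 0 0 0")

```text
t: 18.12
tcp_pos: [0.5059, -0.2761, 0.1079]
tool_rot: [-0.0, 1.0, 0.0, -0.0]
force: [0.4, 0.6, -3.8]
finger_gap: 0.264
gripper_force: 59.7
```

send_rows(commands="20 0 0 0.3 0;20 0 0 0.3 0;20 0 0 0.2 0;20 0 0 0.05 0;20 0 0 0 0;20 0 0 0 0")

```text
t: 18.62
tcp_pos: [0.5059, -0.2767, 0.0911]
tool_rot: [0.0, 1.0, -0.0, 0.0]
force: [-0.0, -0.4, -2.0]
finger_gap: 0.264
gripper_force: 59.7
```

send_rows(commands="20 0 0 0.08 0;20 0 0 0.03 0;20 0 0 0 0;20 0 0 0 0")

```text
t: 18.95
tcp_pos: [0.5061, -0.2768, 0.0894]
tool_rot: [0.0, 1.0, -0.0, 0.0]
force: [-0.3, 1.1, 1.2]
finger_gap: 0.265
gripper_force: 60.4
```

Seated. I'll release, lift and move to the good coupling.

send_rows(commands="85 0 0 0 0;85 0 0 0 0;85 0 0 0 0;85 0 0 0 0;85 0 0 0 0;85 0 0 0 0;85 0 0 -0.5 0;85 0 0 -1 0;85 0 0 -1 0;85 0 0 -1 0;85 0 0 -1 0;85 0 0 -1 0;85 -1 1 0 0;85 -1 1 0 0;85 -1 1 0 0;85 -0.15 1 0 0;85 0 1 0 0;85 0 1 0 0;85 0 1 0 0;85 0 1 0 0")

```text
t: 20.62
tcp_pos: [0.5688, -0.1156, 0.1996]
tool_rot: [0.0, 1.0, -0.0, 0.0]
force: [0.3, -0.3, 0.5]
finger_gap: 0.991
gripper_force: 0.0
```

send_rows(commands="85 0 1 0 0;85 0 1 0 0;85 0 1 0 0;85 0 1 0 0;85 0 1 0 0;85 0 1 0 0;85 0 1 0 0;85 0 1 0 0;85 0 1 0 0;85 0 1 0 0;85 0 1 0 0;85 0 1 0 0;85 0 1 0 0;85 0 0.75 0 0;85 0 0 0 0;85 0 0 0 0;85 0 0 0 0")

```text
t: 22.03
tcp_pos: [0.569, 0.1578, 0.1992]
tool_rot: [0.0, 1.0, -0.0, 0.0]
force: [0.3, -1.0, -0.9]
finger_gap: 0.989
gripper_force: 0.0
```

```bash
python3 - <<'E'
from rim import *
s=snap('wrist'); b=snap('scene'); t=snap('top'); r=readout.sense(); print(r['t'],r['tcp_pos'])
print(rim(s,[.569,.158,.05])); p=proj(s,[[.569,.158,.05]])[0];print(p)
u,v=proj(b,[[.508,-.275,.07]])[0].astype(int)
A=cv2.resize(s['pixels'],(512,384))[ :384]; B=cv2.resize(b['pixels'][v-48:v+48,u-35:u+35],(280,384))
cv2.imwrite('pics/w4.png',cv2.cvtColor(np.hstack([A,B]),cv2.COLOR_RGB2BGR))
E
```

```text
22.1833 [0.5691618  0.1573701  0.19907402]
(((569.2608642578125, 157.09104919433594), (53.72844314575195, 57.07079315185547), 51.19429016113281), ((568.2698364257812, 157.55860900878906), 29.26841163635254), 89.0)
[320.39686436 232.46047904]
```

View pics/w4.png

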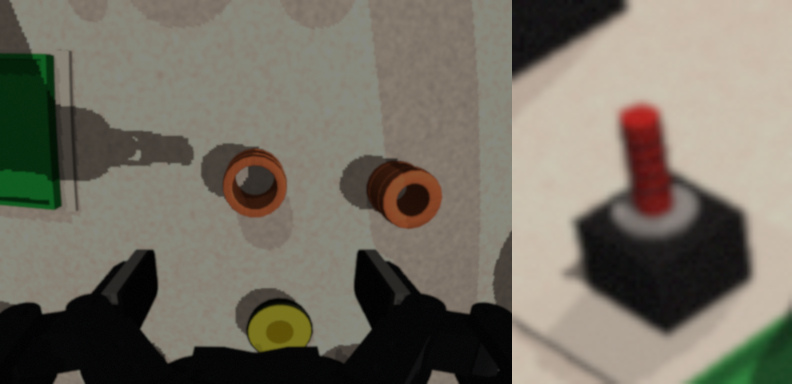

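The gauge is back in its socket (right crop), and the good coupling is directly under the tool at (255,185) in the left crop. I'll descend and grip it.

send_rows(commands="85 0 0 1 0;85 0 0 1 0;85 0 0 1 0;85 0 0 1 0;85 0 0 1 0;85 0 0 1 0;85 0 0 1 0;85 0 0 1 0;85 0 0 0.5 0;85 0 0 0.35 0;85 0 0 0 0;50 0 0 0 0;50 0 0 0 0;50 0 0 0 0;50 0 0 0 0;50 0 0 0 0;50 0 0 0 0", grip_force=50)

```text
t: 23.6
tcp_pos: [0.5702, 0.1582, 0.0235]
tool_rot: [0.0, 1.0, -0.0, 0.001]
force: [-0.3, -2.2, 6.5]
finger_gap: 0.636
gripper_force: 54.5
```

send_rows(commands="50 0 0 -0.3 0;50 0 0 -0.6 0;50 0 0 -1 0;50 0 0 -1 0;50 0 0 -1 0;50 0 0 -0.8 0;50 0.95 -0.7 0 0;50 1 -1 0 0;50 0.5 -1 0 0;50 0 -1 0 0;50 0 -1 0 0;50 0 -1 0 0;50 0 -1 0 0;50 0 -1 0 0;50 0 -1 0 0;50 0 -1 0 0;50 0 -1 0 0;50 0 -1 0 0;50 0 -1 0 0;50 0 -1 0 0")

```text
t: 25.27
tcp_pos: [0.5191, -0.1159, 0.1161]
tool_rot: [0.0, 1.0, 0.0, -0.001]
force: [0.4, -0.4, -5.8]
finger_gap: 0.636
gripper_force: 54.3
```

send_rows(commands="50 0 0 0 0;50 0 0 0 0;50 0 0 1 0;50 0 0 1 0;50 0 0 1 0;50 0 0 0.5 0;50 0 0 0.3 0;50 0 0 0 0;50 0 0 0 0")

```text
t: 26.02
tcp_pos: [0.5202, -0.1152, 0.0402]
tool_rot: [-0.0, 1.0, 0.0, 0.0]
force: [-0.2, -0.5, -6.1]
finger_gap: 0.634
gripper_force: 54.6
```

send_rows(commands="50 0 0 0.2 0;50 0 0 0.15 0;50 0 0 0.08 0;50 0 0 0 0;50 0 0 0 0")

```text
t: 26.43
tcp_pos: [0.52, -0.1156, 0.0314]
tool_rot: [0.0, 1.0, -0.0, 0.0]
force: [-0.1, 0.3, -6.1]
finger_gap: 0.63
gripper_force: 54.8
```

send_rows(commands="50 0 0 0.05 0;50 0 0 0 0;50 0 0 0 0")

```text
t: 26.68
tcp_pos: [0.5201, -0.1157, 0.0306]
tool_rot: [0.0, 1.0, -0.0, 0.0]
force: [-0.4, -0.2, -3.1]
finger_gap: 0.634
gripper_force: 55.0
```

send_rows(commands="50 0 0 0.06 0;50 0 0 0 0;50 0 0 0 0")

```text
t: 26.93
tcp_pos: [0.5201, -0.1157, 0.0305]
tool_rot: [0.0, 1.0, -0.0, 0.0]
force: [-2.0, -0.0, 5.7]
finger_gap: 0.631
gripper_force: 56.0
```

send_rows(commands="65 0 0 0 0;70 0 0 0 0;75 0 0 0 0;75 0 0 0 0;75 0 0 0 0;75 0 0 0 0;75 0 0 -0.5 0;75 0 0 -1 0;75 0 0 -1 0;75 0 0 -1 0;75 0 0 -1 0;75 0 0 -1 0;75 0 0 -1 0;75 0 0 -1 0;75 1 0 -1 0;75 1 0 0 0;75 1 0 0 0;75 0 0 0 0;75 0 0 0 0;75 0 0 0 0")

```text
t: 28.6
tcp_pos: [0.4609, -0.1159, 0.1997]
tool_rot: [0.0, 1.0, -0.0, 0.001]
force: [0.3, -0.4, -0.0]
finger_gap: 0.881
gripper_force: 0.0
```

```bash
python3 - <<'E'
from h import *
b=snap('scene','end.png'); r=readout.sense(); print(r['t'],r['tcp_pos'],r['force'])
E
```

```text
28.65 [ 0.46116589 -0.11601239  0.19949409] [-0.18343425 -0.32802893 -0.8450339 ]
```

View pics/end.png

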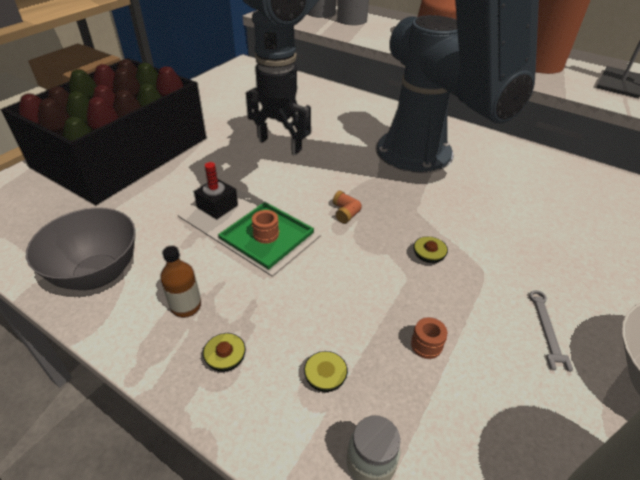

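The final picture shows the good coupling upright in the tray at (265,226), the gauge seated at (213,185), and the narrow coupling still standing at (429,337). The gripper is clear of everything.

```bash
python3 -c "
from station import sign_off; print(sign_off())"
```

```text
the job is handed in; nothing more can be done
None
```

The gauge went fully into the coupling that stood nearer the tray and stopped at 37 mm in the other; the gauge is back in its socket, the passed coupling stands upright in the green tray, the narrow one stands where it was, and the job is handed in at about 29 s.

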